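Dry-run the weld seam of an angle bracket

ROBOT

A 6-joint arm with a two-finger parallel gripper is mounted at the origin on the work surface. World frame = base frame: x ahead of the robot, y to its left, z up, the work surface at z = 0. Lengths are in m, angles in rad, forces in N, time in s.
With the tool pointing down it reaches from about 0.275 to 0.825 m from the base axis. Payload 5.2 kg.
Tool frame: the origin (TCP) lies at the very end of the fingers, on their centre line; the grasp point (between the pads) lies tcp_to_grasp behind it (tcp_to_grasp is the distance from the TCP to the grasp point, in m); z points along the fingers, y is the line along which they close (so a half turn about z gives the same grasp; the last joint's range is limited). The gripper opens to 93 mm and grips with 3 to 60 N. Pads are 15 mm wide; open, the fingers measure 128 mm over their backs; the gripper's body (75 mm by 188 mm) begins 65 mm behind the grasp point.
Start: joints at [1.043, 0.259, 1.535, -0, 1.348, -0.203], TCP at [0.175, 0.521, 0.219] pointing down, gripper open.
Joint ranges: [-3.14, 3.14], [-0.91, 2.08], [0.19, 2.58], [-1.22, 4.36], [0.22, 2.71], [-3.12, 3.12]. Speed limits (rad/s): [2.57, 2.57, 3.14, 3.14, 3.14, 3.14].

INTERFACE

Orientations are given as a unit quaternion [x, y, z, w].
In Python, from plant import observe, snapshot, calibration, job_done, tcp_to_grasp gives the robot as it stands.
- The arm moves only by the shell command python3 -m handwheel 'ROWS' [FORCE]. ROWS is JSON, a list of rows, each an object with "rotation": the turn, a rotation vector about the tool's x, y, z in rad, a list of three; "delta_pos": the shift along the tool's x, y, z in cm, a list of three; "fingers": the closure, from 0 (fully open) to 1 (shut). In form: [{"rotation": [rx, ry, rz], "delta_pos": [x, y, z], "fingers": fingers}, ...]. A call has 1 to 5 rows; each row shifts and turns the commanded pose from where the row before left it, along the tool's axes as they then stand; what a row does not reach is not made up. A row lasts 1/12 s, in which the tool goes at most 41.7 mm and 7.16 degrees, less where a joint would pass 70% of its speed; a pose out of reach is approached as far as the arm can. A call with a gripper value outside its range is refused whole. The fingers move at their own pace and stop on an object; FORCE is the grip in N (left out, the last holds). Time passes only in rows, so rows that do not move let the fingers close. It gives the time, the measured TCP pose, the force, the opening and the grip force at its end, in the units of the state.
- observe(): the state, without advancing time (a new reading comes with each control period).
- snapshot(name): name is "scene" or "top"; returns (picture, depth): 420x560x3 uint8, red, green, blue; 420x560 float32, m along the optical axis (not along the pixel's ray), 0 where there is no reading.
- calibration(name): a dict with "camera_matrix" (3x3 intrinsics, pixels), "D" ([k1, k2, p1, p2, k3] as OpenCV has them; the pictures are not rectified), "cam_to_world" (4x4, takes a point from camera to world coordinates). Camera axes: x right, y up, looking along -z (the intrinsics and any distortion apply to the point x, -y, -z); pixel columns grow to the right and rows downward; lengths in m; the calibration is good to about 2 mm. A picture is of the moment at which its call begins. calibration takes no time and is no camera call.
- job_done(): hands the job in; it is judged then, once.
The state is a dict: "clock": time; "joint_pos": joint angles; "qd": joint speeds; "effort": joint torques, N m; "ee_pos": TCP position; "tcp_rot": TCP orientation; "wrist_force": force on the tool from outside, world axes, zero at the start; "ft_torque": the same for the moment, N m; "finger_gap": finger opening in m; "finger_force": force on a finger pad.
Only numpy, scipy, OpenCV 4.12 (cv2) and the standard library are available. Lean on these libraries where they do the work, as an engineer would, in place of code of your own. Each camera call takes 0.05 s, during which the arm holds its last target. There are 200 camera calls.

TASK

Swing the hold-down arm right out, clear of the bracket. Then take the bent-neck stylus from its rest and run its tip gently, slowly (about 20 mm a second) and without skipping along the outside foot of the bracket, tip down in the corner where wall meets plate: from the free end of the longer wall, round the outside of the bend, to the free end of the shorter wall. Lay the stylus back in its rest, let go, and leave the other things on the table where they are.

Things in the scene. Friction and masses are not known exactly. Their poses are not given: they have to be found in the camera images.
- work: Fixed steel base plate 160 (x) x 140 (y) x 10 mm, turned any way on the table; origin at the centre of its underside, z up. On it stands an upright L-shaped angle bracket: walls 6 mm thick, 30 mm high (tops 40 mm above the table). The hold-down arm pivots about the vertical through x = 0, y = -55 mm of this frame, on a post 18 mm thick.
- seam_start (a point): Foot of the longer wall's outer face at its free end, on the plate's top (10 mm above the table). In work: x -50, y -5 mm. That face is the plane y = -5 mm, from x -50 to +45 mm; its outside is -y. Axes as work.
- seam_corner (a point): Foot of the outer edge of the bend, where the two outer faces meet the plate's top. In work: x +45, y -5 mm. Axes as work.
- seam_end (a point): Foot of the shorter wall's outer face at its free end, on the plate's top. In work: x +45, y +55 mm. That face is the plane x = +45 mm, from y -5 to +55 mm; its outside is +x. Axes as work.
- holddown (a joint): Angle (rad) of the hold-down arm, a flat bar 14 mm wide, 44 to 52 mm above the table, that lies over the longer wall and bars the stylus's way. At 0 it points along +y of work, square over the wall; grows anticlockwise from above; at 1.57 it points along -x, parallel to the wall and clear. Stops at -0.6 and 1.75; starts within 0.5 of 0. Slight friction (1 N at the pin); stays where left.
- holddown_pin (a point): Centre of the upright steel pin on the arm's free end, 14 mm thick, 22 mm high (52 to 74 mm above the table; this point 63 mm), 60 mm from the pivot: push it sideways to swing the arm.
- stylus_grip (a point): Centre of the stylus's black straight handle, 130 (x) x 22 (y) x 26 (z) mm; about 160 g in all. x points along the handle to the neck, z up as it lies. At the front a steel neck 8 mm thick bends and runs straight down (-z) to the tip. Grasp the handle across its 22 mm width, from above, between the rest's forks.
- stylus_tip (a point): The stylus's rounded tip, its lowest point: 85 mm ahead (+x) of the handle's centre and 95 mm below it (-z). The last 15 mm or so are 6 mm thick. Axes as stylus_grip.
- rest: Fixed rest; origin at the centre of its underside on the table. Base 120 (x) x 70 (y) x 8 mm; forks at x = -45 and +45 mm, 8 mm thick, 40 mm wide, floors 105 mm above the table, with cheeks 12 mm higher, 32 mm apart inside (y). The handle lies in both along x, its centre 118 mm above the table, over the origin within 12 mm; the neck hangs beyond the +x fork, tip 23 mm above the table.
- can_center (a point): Bystander: grey spray can, 56 mm across, 130 mm high, standing; its centre half-way up.
- magnet_center (a point): Bystander: flat grey triangular magnet square, 70 x 70 x 16 mm, lying; its centre half-way up.
- tube_center (a point): Bystander: offcut of square steel tube, 50 x 50 x 60 mm high, standing on end; its centre.
- hammer_grip (a point): Bystander: hammer 220 mm long, lying beyond the work and the rest; this point on its handle.
Mind the look-alikes: they are no part of the job. There is more than one size of the part that bears stylus_grip; the job needs the smallest. What is shaped like the rest but green or orange is not meant.

How it is judged:
On the way, in this order (a step that is already met when the one before it is completed fails the run):
1. the hold-down arm is swung out, clear of the bracket (joint above 1.3 rad) (value of joint holddown above 1.3 rad), for 0.2 s.
2. the tip passes stretch 1 of 5 of the long wall's outer foot (4 to 17 mm from its free end): within 9 mm of the wall and 7 mm of the plate, for 0.2 s (x of stylus_tip in the frame of work between -0.046 and -0.033 m and y of stylus_tip in the frame of work between -0.014 and -0.004 m and z of stylus_tip in the frame of work between 0.004 and 0.017 m), for 0.2 s.
3. the tip passes stretch 2 of 5 of the long wall's outer foot (21 to 34 mm from its free end): within 9 mm of the wall and 7 mm of the plate, for 0.2 s (x of stylus_tip in the frame of work between -0.029 and -0.016 m and y of stylus_tip in the frame of work between -0.014 and -0.004 m and z of stylus_tip in the frame of work between 0.004 and 0.017 m), for 0.2 s.
4. the tip passes stretch 3 of 5 of the long wall's outer foot (38 to 51 mm from its free end): within 9 mm of the wall and 7 mm of the plate, for 0.2 s (x of stylus_tip in the frame of work between -0.012 and 0.001 m and y of stylus_tip in the frame of work between -0.014 and -0.004 m and z of stylus_tip in the frame of work between 0.004 and 0.017 m), for 0.2 s.
5. the tip passes stretch 4 of 5 of the long wall's outer foot (55 to 68 mm from its free end): within 9 mm of the wall and 7 mm of the plate, for 0.2 s (x of stylus_tip in the frame of work between 0.005 and 0.018 m and y of stylus_tip in the frame of work between -0.014 and -0.004 m and z of stylus_tip in the frame of work between 0.004 and 0.017 m), for 0.2 s.
6. the tip passes stretch 5 of 5 of the long wall's outer foot (72 to 85 mm from its free end): within 9 mm of the wall and 7 mm of the plate, for 0.2 s (x of stylus_tip in the frame of work between 0.022 and 0.035 m and y of stylus_tip in the frame of work between -0.014 and -0.004 m and z of stylus_tip in the frame of work between 0.004 and 0.017 m), for 0.2 s.
7. the tip passes round the outside of the corner, within 12 mm of it each way and 7 mm of the plate, for 0.2 s (x of stylus_tip in the frame of work between 0.039 and 0.057 m and y of stylus_tip in the frame of work between -0.017 and 0 m and z of stylus_tip in the frame of work between 0.004 and 0.017 m), for 0.2 s.
8. the tip passes stretch 1 of 3 of the short wall's outer foot (9 to 22 mm from the corner): within 9 mm of the wall and 7 mm of the plate, for 0.2 s (x of stylus_tip in the frame of work between 0.044 and 0.054 m and y of stylus_tip in the frame of work between 0.004 and 0.017 m and z of stylus_tip in the frame of work between 0.004 and 0.017 m), for 0.2 s.
9. the tip passes stretch 2 of 3 of the short wall's outer foot (26 to 39 mm from the corner): within 9 mm of the wall and 7 mm of the plate, for 0.2 s (x of stylus_tip in the frame of work between 0.044 and 0.054 m and y of stylus_tip in the frame of work between 0.021 and 0.034 m and z of stylus_tip in the frame of work between 0.004 and 0.017 m), for 0.2 s.
10. the tip passes stretch 3 of 3 of the short wall's outer foot (43 to 56 mm from the corner): within 9 mm of the wall and 7 mm of the plate, for 0.2 s (x of stylus_tip in the frame of work between 0.044 and 0.054 m and y of stylus_tip in the frame of work between 0.038 and 0.051 m and z of stylus_tip in the frame of work between 0.004 and 0.017 m), for 0.2 s.
At the end, for the whole second after the job is handed in: the stylus lies released in both forks of its rest (handle centre within 25 mm lengthwise, 10 mm sideways and 6 mm in height of its place, tilted less than 0.12 rad, within 0.25 rad of the rest's axis) and the hold-down arm is still swung out (above 1.2 rad) (value of joint holddown above 1.2 rad and x of stylus_grip in the frame of rest between -0.025 and 0.025 m and y of stylus_grip in the frame of rest between -0.01 and 0.01 m and z of stylus_grip in the frame of rest between 0.112 and 0.124 m and angle between stylus_grip's own z axis and vertical below 0.12 rad and angle between the x axis of stylus_grip and the x axis of rest, either way round below 0.25 rad); the robot touches nothing.
It fails at once if the work or its arm pressed with more than 25 N (contact force between work and anything else above 25 N).
It fails at once if the spray can moved more than 20 mm (distance of can_center from where it was at the start of the episode above 0.02 m).
It fails at once if the magnet square moved more than 20 mm (distance of magnet_center from where it was at the start of the episode above 0.02 m).
It fails at once if the tube offcut moved more than 20 mm (distance of tube_center from where it was at the start of the episode above 0.02 m).
It fails at once if the hammer moved more than 20 mm (distance of hammer_grip from where it was at the start of the episode above 0.02 m).
It also fails if it takes over 72 s, if anything falls off the work surface, if the arm or the gripper's body presses on something with over 40 N, if the wrist force passes 120 N, or if a joint passes its speed limit or range.

## Working session

There is one attempt and no reset: what is moved stays moved. The work goes in short steps, Python scripts to look and compute and a shell command to move; the robot and the scene stay as the last step left them, time stands still between calls to the robot, and variables do not carry over. Pictures are saved under pics/ and viewed, at most 10 in all, crops included, and the job is handed in when it is done.

```bash
mkdir -p pics; ls; cat > h.py <<'E'
import numpy as np, cv2
from plant import observe, snapshot, calibration, job_done, tcp_to_grasp
def snap(n):
    p,d=snapshot(n); np.savez(f'{n}.npz',p=p,d=d); return p,d
def rays(n,uv):
    c=calibration(n);K=np.array(c['camera_matrix'],float);D=np.array(c['D'],float);T=np.array(c['cam_to_world'])
    q=cv2.undistortPoints(np.array(uv,float).reshape(-1,1,2),K,D).reshape(-1,2)
    r=np.c_[q[:,0],-q[:,1],-np.ones(len(q))]
    return T[:3,3],r@T[:3,:3].T
def plane(n,uv,z):
    o,r=rays(n,uv); return o+r*((z-o[2])/r[:,2])[:,None]
def cloud(n,d):
    h,w=d.shape;u,v=np.meshgrid(np.arange(w),np.arange(h))
    o,r=rays(n,np.c_[u.ravel(),v.ravel()]); return (o+r*d.reshape(-1,1)).reshape(h,w,3)
E
python3 - <<'E'
from h import *
for n in('scene','top'):
    p,d=snap(n); cv2.imwrite(f'pics/{n}0.png',p[:,:,::-1]); print(n,np.array(calibration(n)['cam_to_world']).round(3).tolist(),calibration(n)['camera_matrix'],d.min(),d.max())
print(observe(),tcp_to_grasp)
E
```

```text
pics
scene [[-0.349, -0.641, 0.683, 1.268], [0.937, -0.227, 0.266, 0.258], [-0.015, 0.733, 0.68, 0.835], [0.0, 0.0, 0.0, 1.0]] [[504.06358937   0.         279.30515332]
 [  0.         504.06358937 206.79653319]
 [  0.           0.           1.        ]] 0.0 3.598294
top [[0.009, 0.997, -0.078, 0.434], [-1.0, 0.007, -0.027, -0.058], [-0.026, 0.078, 0.997, 1.208], [0.0, 0.0, 0.0, 1.0]] [[415.0701197    0.         283.36464662]
 [  0.         415.0701197  211.63123838]
 [  0.           0.           1.        ]] 0.0 2.0749128
{'clock': 0.1, 'joint_pos': array([ 1.04319110e+00,  2.59262227e-01,  1.53593569e+00, -1.45741380e-05,
        1.34800168e+00, -2.02782233e-01]), 'qd': array([-0.0013843 , -0.00129903, -0.00213571,  0.00061359,  0.00097928,
       -0.00102108]), 'effort': array([ 3.57334742e-03, -4.38204288e+01, -2.84644228e+01,  7.20847445e-02,
        3.62596277e-02, -3.31008812e-05]), 'ee_pos': array([0.17525647, 0.52082805, 0.21792032]), 'tcp_rot': array([ 1.61696788e-01,  9.86840161e-01, -7.53027492e-04, -2.80308279e-04]), 'wrist_force': array([-0.0112651 ,  0.36013113, -0.10050597]), 'ft_torque': array([ 0.02492993, -0.03767196, -0.02914301]), 'finger_force': 0.0, 'finger_gap': 0.09345645349657514} 0.0188
```

View pics/scene0.png

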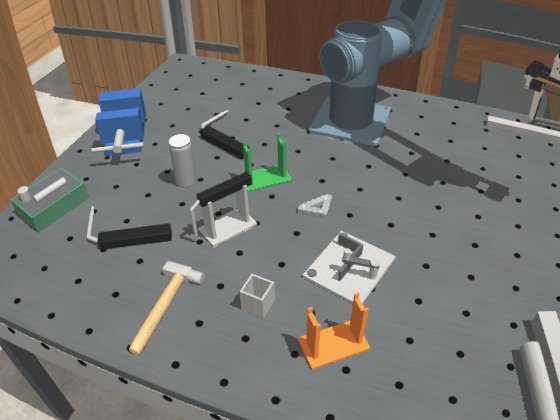

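View pics/top0.png

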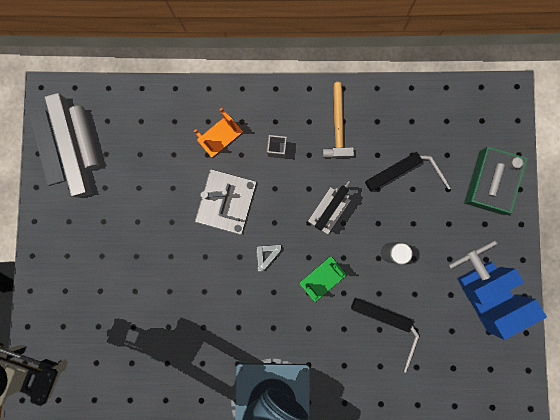

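The scene view shows the stylus in the pale rest at (225,205), the work at (350,265), the can at (182,160), the tube at (258,295) and the magnet at (316,205). In the top view the rest is at (333,207) and the work at (226,202). I'll zoom in on both.

```bash
python3 - <<'E'
from h import *
def crop(n,x,y,w,h,s):
    p=np.load(n+'.npz')['p'][y:y+h,x:x+w,::-1]; return cv2.resize(p,None,fx=s,fy=s,interpolation=cv2.INTER_CUBIC)
a=crop('top',190,165,70,75,5.3); b=crop('top',300,165,70,75,5.3)
c=crop('scene',300,225,100,80,3.71)[:296]; d=crop('scene',180,165,100,80,3.71)[:296]
a=cv2.resize(a,(300,300*75//70));b=cv2.resize(b,(300,300*75//70))
print(a.shape)
t=np.hstack([cv2.resize(crop('top',190,165,72,54*75//54,5),(360,375)),cv2.resize(crop('top',300,165,72,75,5),(360,375))])
cv2.imwrite('pics/topz.png',t)
cv2.imwrite('pics/scz.png',np.hstack([crop('scene',300,225,100,85,4),crop('scene',180,160,100,85,4)]))
E
```

```text
(321, 300, 3)
```

View pics/topz.png

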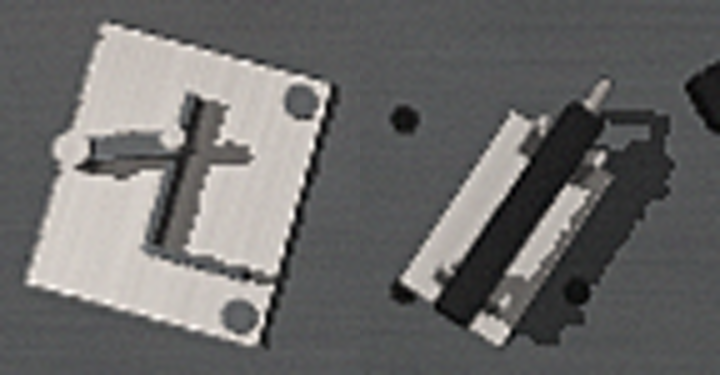

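View pics/scz.png

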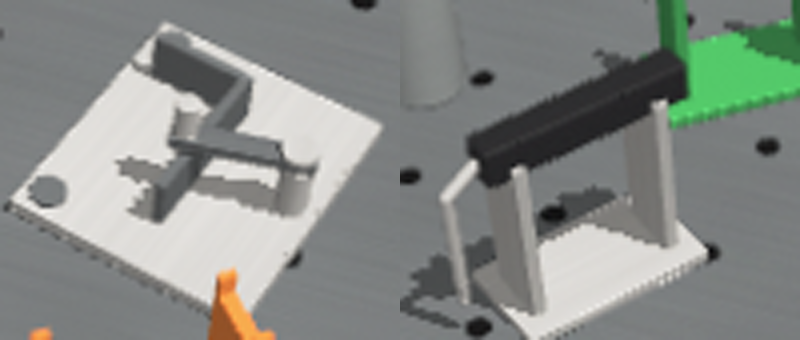

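The top crop shows the plate corners at about (100,22), (330,82), (265,347) and (27,283), with the post on the left edge. That makes work +y image-right and +x image-down. The stylus handle lies in the rest with its neck at the upper right.

```bash
python3 - <<'E'
from h import *
Z={'top':((185,265,160,245),(300,365,165,245)),'scene':((295,405,225,310),(185,265,160,250))}
for n in('top','scene'):
    f=np.load(n+'.npz');p=f['p'].astype(int);C=cloud(n,f['d']);z=C[...,2]
    H,W=z.shape;v,u=np.mgrid[:H,:W];br=p.sum(2)/3;ok=(f['d']>0)
    sat=p.max(2)-p.min(2)
    def sel(box,m):
        x0,x1,y0,y1=box; return m&ok&(u>=x0)&(u<x1)&(v>=y0)&(v<y1)
    def rect(m,zz,name):
        m=m.astype(np.uint8); k,l,st,_=cv2.connectedComponentsWithStats(m,connectivity=8); 
        P=plane(n,np.c_[u[m>0],v[m>0]],zz)[:,:2]
        r=cv2.minAreaRect((P*1000).astype(np.float32)); print(n,name,len(P),np.round(r[0],1),np.round(r[1],1),round(r[2],1)); return P
    A,B=Z[n]
    m=sel(A,(br>110)&(z<.02)&(z>.003)&(sat<40)); rect(m,.01,'plate')
    m=sel(B,(br>110)&(z<.02)&(z>.002)&(sat<40)); rect(m,.008,'restbase')
    m=sel(B,(br<70)&(z>.124)&(sat<40)); rect(m,.131,'handle')
    m=sel(A,(z>.066)&(z<.085)); P=C[m]; print('pin',m.sum(),P.mean(0).round(4), plane(n,[[u[m].mean(),v[m].mean()]],.074).round(4),'px',u[m].mean(),v[m].mean())
    m=sel(A,(z>.044)&(z<.066)); P=C[m]; print('arm/post',m.sum(),P.mean(0).round(4))
    m=sel(B,(z>.02)&(z<.1)&(sat<40)&(br>90)); print('mid',m.sum(),C[m].mean(0).round(4))
    print('z plate',np.percentile(z[sel(A,(br>110)&(z<.02))],[5,50,95]).round(4))
    for nm,bx in(('tube',(262,292,130,160) if n=='top' else (240,275,272,317)),('can',(385,415,240,268)if n=='top' else(168,196,132,188)),('mag',(253,285,240,275) if n=='top' else (296,335,190,220))):
        m=sel(bx,z>.012); print(nm,m.sum(),C[m].mean(0).round(3))
E
```

```text
top plate 2037 [558.6 146.6] [146.4 160. ] 75.0
top restbase 441 [ 533.5 -157. ] [ 68.5 120.1] 56.7
top handle 421 [ 531.5 -154.1] [ 21.5 129.5] 56.6
pin 23 [0.5765 0.1357 0.0736] [[0.5765 0.1357 0.074 ]] px 224.43478260869566 192.08695652173913
arm/post 133 [0.5723 0.1718 0.0535]
mid 1 [ 0.5812 -0.1644  0.0288]
z plate [0.0058 0.0102 0.0141]
tube 242 [ 0.714 -0.005  0.046]
can 484 [ 0.415 -0.324  0.116]
mag 352 [0.403 0.022 0.017]
scene plate 3210 [554.9 147.6] [236.8 249.1] 19.4
scene restbase 2048 [ 461.5 -205.5] [329.1 204.5] 21.7
scene handle 483 [ 537.9 -152.4] [ 30.2 131.1] 57.1
pin 51 [0.6112 0.1457 0.0739] [[0.6136 0.1466 0.074 ]] px 347.80392156862746 263.84313725490193
arm/post 296 [0.58   0.1683 0.0527]
mid 830 [ 0.5201 -0.1958  0.0573]
z plate [-0.0017  0.0018  0.0122]
tube 982 [ 0.72  -0.006  0.041]
can 1037 [ 0.431 -0.323  0.085]
mag 404 [0.408 0.02  0.017]
```

```bash
python3 - <<'E'
from h import *
th=np.radians(165);X=np.array([np.cos(th),np.sin(th)]);Y=np.array([-X[1],X[0]])
for n,box,t in(('top',(185,265,160,245),110),('scene',(295,400,225,305),140)):
    p=np.load(n+'.npz')['p'].astype(int);H,W=p.shape[:2];v,u=np.mgrid[:H,:W]
    m=(p.min(2)>t)&(p.max(2)-p.min(2)<40)&(u>=box[0])&(u<box[1])&(v>=box[2])&(v<box[3])
    k,l,st,_=cv2.connectedComponentsWithStats(m.astype(np.uint8)); m=l==1+st[1:,4].argmax()
    P=plane(n,np.c_[u[m],v[m]],.01)[:,:2]-[.557,.147]; a=P@X*1e3;b=P@Y*1e3
    # fit each edge from extremes in strips
    def edge(s,e,sg):
        xs,ys=[],[]
        for c in range(-60,61,6):
            q=e[(abs(s-c)<4)]; 
            if len(q): xs.append(c);ys.append(sg*(sg*q).max())
        xs=np.array(xs);ys=np.array(ys);g=abs(ys-np.median(ys))<6;f=np.polyfit(xs[g],ys[g],1);return f.round(3)
    print(n,m.sum(),'y-,y+',edge(a,b,-1),edge(a,b,1),'x-,x+',edge(b,a,-1),edge(b,a,1))
o1,r1=rays('top',[[224.4,192.1]]);print('pin',plane('top',[[224.4,192.1]],.074),plane('scene',[[346.7,251.7]],.074))
E
```

```text
top 2133 y-,y+ [ 1.0000e-03 -6.7291e+01] [-3.0000e-03  7.2875e+01] x-,x+ [ 4.0000e-03 -8.1075e+01] [-2.00e-03  7.79e+01]
scene 2660 y-,y+ [ 2.0000e-03 -6.7332e+01] [-7.0000e-03  7.4321e+01] x-,x+ [ 1.0000e-02 -8.5044e+01] [1.000e-03 7.562e+01]
pin [[0.57644988 0.13574939 0.074     ]] [[0.58291179 0.13603949 0.074     ]]
```

```bash
cat >> h.py <<'E'
from scipy.spatial.transform import Rotation as R
th=np.radians(165);WR=np.array([[np.cos(th),-np.sin(th)],[np.sin(th),np.cos(th)]]);W0=np.array([.5591,.1431])
def w2w(p): return WR@np.array(p,float)+W0
def go(t):
    s=observe();r=R.from_quat(s['tcp_rot']);print('t',round(s['clock'],2),'pos',s['ee_pos'].round(4),'F',np.round(s['wrist_force'],1),'gap',round(s['finger_gap'],4),'tool x deg',np.degrees(np.arctan2(*r.as_matrix()[[1,0],0])).round(1),'z',r.as_matrix()[:,2].round(4))
    print('delta cm',(r.inv().apply(np.array(t)-s['ee_pos'])*100).round(2))
E
python3 -m handwheel '[{"rotation":[0,0,-0.1125],"delta_pos":[0,0,0],"fingers":1},{"rotation":[0,0,-0.1125],"delta_pos":[0,0,0],"fingers":1},{"rotation":[0,0,-0.1125],"delta_pos":[0,0,0],"fingers":1},{"rotation":[0,0,-0.1125],"delta_pos":[0,0,0],"fingers":1},{"rotation":[0,0,-0.1125],"delta_pos":[0,0,0],"fingers":1}]' 20
python3 -m handwheel '[{"rotation":[0,0,-0.1125],"delta_pos":[0,0,0],"fingers":1},{"rotation":[0,0,-0.1125],"delta_pos":[0,0,0],"fingers":1},{"rotation":[0,0,-0.1125],"delta_pos":[0,0,0],"fingers":1},{"rotation":[0,0,-0.1125],"delta_pos":[0,0,0],"fingers":1},{"rotation":[0,0,0],"delta_pos":[0,0,0],"fingers":1}]'
python3 -c "
from h import *
go([.559,.120,.20])"
```

```text
clock: 0.52
ee_pos: [0.1753, 0.521, 0.2181]
tcp_rot: [-0.121, 0.993, -0.0, -0.0]
wrist_force: [-0.9, 0.6, 0.2]
finger_gap: 0.0644
finger_force: 0.0
clock: 0.93
ee_pos: [0.1753, 0.521, 0.2182]
tcp_rot: [-0.339, 0.941, -0.0, -0.0]
wrist_force: [0.1, -1.2, -0.3]
finger_gap: 0.031
finger_force: 0.0
t 0.93 pos [0.1753 0.521  0.2182] F [ 0.1 -1.2 -0.3] gap 0.031 tool x deg -140.4 z [-5.e-04 -1.e-03 -1.e+00]
delta cm [ -3.97 -55.35   1.84]
```

```bash

python3 -m handwheel '[{"rotation":[0,0,0],"delta_pos":[-0.26,-3.6,0],"fingers":1},{"rotation":[0,0,0],"delta_pos":[-0.26,-3.6,0],"fingers":1},{"rotation":[0,0,0],"delta_pos":[-0.26,-3.6,0],"fingers":1},{"rotation":[0,0,0],"delta_pos":[-0.26,-3.6,0],"fingers":1},{"rotation":[0,0,0],"delta_pos":[-0.26,-3.6,0],"fingers":1}]' >/dev/null
python3 -m handwheel '[{"rotation":[0,0,0],"delta_pos":[-0.26,-3.6,0],"fingers":1},{"rotation":[0,0,0],"delta_pos":[-0.26,-3.6,0],"fingers":1},{"rotation":[0,0,0],"delta_pos":[-0.26,-3.6,0],"fingers":1},{"rotation":[0,0,0],"delta_pos":[-0.26,-3.6,0],"fingers":1},{"rotation":[0,0,0],"delta_pos":[-0.26,-3.6,0],"fingers":1}]' >/dev/null
python3 -m handwheel '[{"rotation":[0,0,0],"delta_pos":[-0.26,-3.6,0],"fingers":1},{"rotation":[0,0,0],"delta_pos":[-0.26,-3.6,0],"fingers":1},{"rotation":[0,0,0],"delta_pos":[-0.26,-3.6,0.6],"fingers":1},{"rotation":[0,0,0],"delta_pos":[-0.26,-3.6,0.6],"fingers":1},{"rotation":[0,0,0],"delta_pos":[-0.26,-3.6,0.6],"fingers":1}]'
python3 - <<'E'
from h import *
go([.559,.120,.059])
th0=.347
n=np.array([.773,.635])
for t in (.35,.55,.75,.95,1.15,1.35,1.5,1.58):
    pin=w2w([-.06*np.sin(t),-.055+.06*np.cos(t)]); c=pin-n*.0145; 
    print(t,pin.round(4),c.round(4))
    if t>.35: print('   ',((R.from_quat(observe()['tcp_rot']).inv().apply([*(c-c0),0]))*100).round(2))
    c0=c
E
```

```text
clock: 2.18
ee_pos: [0.5493, 0.1272, 0.2003]
tcp_rot: [-0.335, 0.942, 0.0, 0.0]
wrist_force: [0.0, 0.4, 0.6]
finger_gap: 0.0005
finger_force: 0.0
t 2.18 pos [0.5493 0.1272 0.2003] F [0.  0.4 0.6] gap 0.0005 tool x deg -140.8 z [-0.e+00  1.e-04 -1.e+00]
delta cm [-0.3  -1.17 14.13]
0.35 [0.5786 0.1365] [0.5674 0.1273]
0.55 [0.5904 0.1387] [0.5792 0.1295]
    [-1.05 -0.57 -0.  ]
0.75 [0.6015 0.1432] [0.5903 0.134 ]
    [-1.15 -0.35  0.  ]
0.95 [0.6114 0.1499] [0.6002 0.1407]
    [-1.19 -0.11  0.  ]
1.15 [0.6199 0.1584] [0.6087 0.1492]
    [-1.19  0.13  0.  ]
1.35 [0.6265 0.1684] [0.6153 0.1592]
    [-1.14  0.36  0.  ]
1.5 [0.63   0.1766] [0.6188 0.1674]
    [-0.8   0.41  0.  ]
1.58 [0.6314 0.1812] [0.6202 0.172 ]
    [-0.4   0.27  0.  ]
```

```bash

python3 -m handwheel '[{"rotation":[0,0,0],"delta_pos":[0,-0.5,2.5],"fingers":1},{"rotation":[0,0,0],"delta_pos":[0,0,2.5],"fingers":1},{"rotation":[0,0,0],"delta_pos":[0,0,2.5],"fingers":1},{"rotation":[0,0,0],"delta_pos":[0,0,2],"fingers":1},{"rotation":[0,0,0],"delta_pos":[0,0,0],"fingers":1}]' >/dev/null
python3 - <<'E'
from h import *
go([.559,.120,.059])
p,d=snap('scene'); cv2.imwrite('pics/s1.png',cv2.resize(p[200:330,270:440,::-1],None,fx=4,fy=4))
E
```

```text
t 2.6 pos [0.5483 0.1245 0.101 ] F [-1.4 -0.2  0.1] gap 0.0001 tool x deg -140.8 z [-8.8e-03 -2.0e-04 -1.0e+00]
delta cm [-0.58 -1.05  4.19]
```

View pics/s1.png

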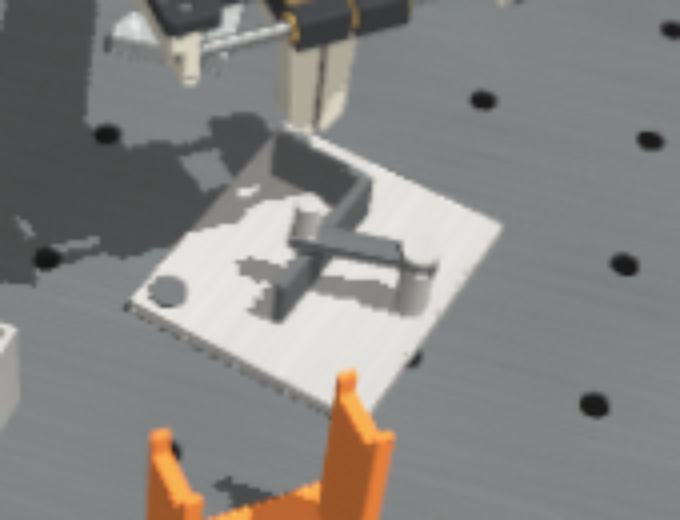

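The closed fingers hang over the robot side of the plate at (315,110) in the crop, and the pin at (308,205) is in front of them. I'll go down behind the pin and push it round the arc.

```bash

python3 -m handwheel '[{"rotation":[0,0,0],"delta_pos":[-0.3,-0.5,1.4],"fingers":1},{"rotation":[0,0,0],"delta_pos":[-0.3,-0.5,1.4],"fingers":1},{"rotation":[0,0,0],"delta_pos":[0,0,1.2],"fingers":1},{"rotation":[0,0,0],"delta_pos":[0,0,0],"fingers":1}]'
python3 -c "
from h import *
go([.5674,.1273,.059])"
```

```text
clock: 2.98
ee_pos: [0.5623, 0.121, 0.0651]
tcp_rot: [-0.336, 0.942, 0.0, -0.001]
wrist_force: [-0.6, 0.1, -0.6]
finger_gap: 0.0006
finger_force: 0.0
t 2.98 pos [0.5623 0.121  0.0651] F [-0.6  0.1 -0.6] gap 0.0006 tool x deg -140.7 z [-0.0015 -0.     -1.    ]
delta cm [-0.8   0.16  0.61]
```

```bash

python3 -m handwheel '[{"rotation":[0,0,0],"delta_pos":[-0.2,0.04,0.3],"fingers":1},{"rotation":[0,0,0],"delta_pos":[-0.2,0.04,0],"fingers":1},{"rotation":[0,0,0],"delta_pos":[-0.2,0.04,0],"fingers":1},{"rotation":[0,0,0],"delta_pos":[-0.2,0.04,0],"fingers":1},{"rotation":[0,0,0],"delta_pos":[-0.26,-0.15,0],"fingers":1}]'
python3 -m handwheel '[{"rotation":[0,0,0],"delta_pos":[-0.26,-0.14,0],"fingers":1},{"rotation":[0,0,0],"delta_pos":[-0.26,-0.14,0],"fingers":1},{"rotation":[0,0,0],"delta_pos":[-0.26,-0.14,0],"fingers":1},{"rotation":[0,0,0],"delta_pos":[-0.29,-0.09,0],"fingers":1},{"rotation":[0,0,0],"delta_pos":[-0.29,-0.09,0],"fingers":1}]'
python3 -c "
from h import *
go([.5903,.134,.059])"
```

```text
clock: 3.4
ee_pos: [0.5712, 0.1262, 0.0639]
tcp_rot: [-0.337, 0.941, -0.002, -0.0]
wrist_force: [-0.8, -7.7, 2.0]
finger_gap: 0.0002
finger_force: 3.0
clock: 3.82
ee_pos: [0.5859, 0.131, 0.0637]
tcp_rot: [-0.337, 0.942, -0.001, 0.001]
wrist_force: [0.1, -2.8, 1.4]
finger_gap: 0.0005
finger_force: 1.1
t 3.82 pos [0.5859 0.131  0.0637] F [ 0.1 -2.8  1.4] gap 0.0005 tool x deg -140.6 z [ 0.0016 -0.0012 -1.    ]
delta cm [-0.53 -0.05  0.47]
```

```bash

python3 -m handwheel '[{"rotation":[0,0,0],"delta_pos":[-0.29,-0.08,0],"fingers":1},{"rotation":[0,0,0],"delta_pos":[-0.29,-0.08,0],"fingers":1},{"rotation":[0,0,0],"delta_pos":[-0.3,-0.03,0],"fingers":1},{"rotation":[0,0,0],"delta_pos":[-0.3,-0.03,0],"fingers":1},{"rotation":[0,0,0],"delta_pos":[-0.3,-0.03,0],"fingers":1}]'
python3 - <<'E'
from h import *
go([.6002,.1407,.059])
p,d=snap('scene'); cv2.imwrite('pics/s2.png',cv2.resize(p[200:330,270:440,::-1],None,fx=4,fy=4))
E
```

```text
clock: 4.23
ee_pos: [0.5982, 0.1397, 0.0627]
tcp_rot: [-0.337, 0.941, 0.0, -0.0]
wrist_force: [-0.7, -0.4, 0.8]
finger_gap: 0.0004
finger_force: 0.7
t 4.23 pos [0.5982 0.1397 0.0627] F [-0.7 -0.4  0.8] gap 0.0004 tool x deg -140.6 z [-1.e-04  2.e-04 -1.e+00]
delta cm [-0.22 -0.05  0.37]
```

View pics/s2.png

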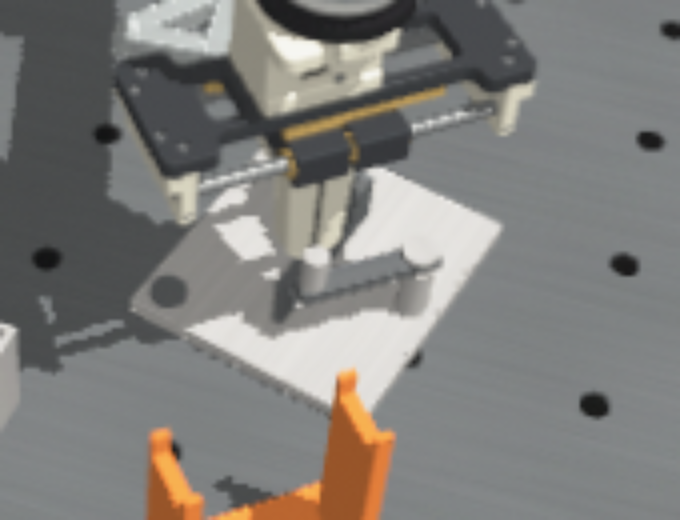

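The arm is swinging: the pin at (315,260) sits directly ahead of the fingers at (315,215). I'll carry on round the arc.

```bash

python3 -m handwheel '[{"rotation":[0,0,0],"delta_pos":[-0.3,-0.02,0],"fingers":1},{"rotation":[0,0,0],"delta_pos":[-0.3,0.03,0],"fingers":1},{"rotation":[0,0,0],"delta_pos":[-0.3,0.03,0],"fingers":1},{"rotation":[0,0,0],"delta_pos":[-0.3,0.03,0],"fingers":1},{"rotation":[0,0,0],"delta_pos":[-0.3,0.04,0],"fingers":1}]'
python3 -m handwheel '[{"rotation":[0,0,0],"delta_pos":[-0.29,0.09,0],"fingers":1},{"rotation":[0,0,0],"delta_pos":[-0.29,0.09,0],"fingers":1},{"rotation":[0,0,0],"delta_pos":[-0.29,0.09,0],"fingers":1},{"rotation":[0,0,0],"delta_pos":[-0.27,0.1,0],"fingers":1},{"rotation":[0,0,0],"delta_pos":[-0.25,0.12,0],"fingers":1}]'
python3 -m handwheel '[{"rotation":[0,0,0],"delta_pos":[-0.25,0.13,0],"fingers":1},{"rotation":[0,0,0],"delta_pos":[-0.2,0.1,0],"fingers":1},{"rotation":[0,0,0],"delta_pos":[-0.2,0.12,0],"fingers":1},{"rotation":[0,0,0],"delta_pos":[-0.1,0.07,0],"fingers":1},{"rotation":[0,0,0],"delta_pos":[0,0,0],"fingers":1}]'
python3 - <<'E'
from h import *
go([.6202,.1720,.059])
p,d=snap('scene'); cv2.imwrite('pics/s3.png',cv2.resize(p[200:330,270:440,::-1],None,fx=4,fy=4))
E
```

```text
clock: 4.7
ee_pos: [0.6091, 0.1498, 0.0626]
tcp_rot: [-0.337, 0.941, -0.0, -0.0]
wrist_force: [0.8, -1.4, -0.1]
finger_gap: 0.0001
finger_force: 0.6
clock: 5.12
ee_pos: [0.6167, 0.1625, 0.0626]
tcp_rot: [-0.337, 0.941, -0.0, 0.0]
wrist_force: [-0.1, -1.5, -0.1]
finger_gap: 0.0003
finger_force: 0.5
clock: 5.53
ee_pos: [0.6198, 0.1707, 0.0627]
tcp_rot: [-0.337, 0.941, 0.0, 0.0]
wrist_force: [1.1, 0.1, 0.4]
finger_gap: 0.0005
finger_force: 0.0
t 5.53 pos [0.6198 0.1707 0.0627] F [1.1 0.1 0.4] gap 0.0005 tool x deg -140.6 z [ 2.e-04  3.e-04 -1.e+00]
delta cm [-0.12  0.07  0.37]
```

View pics/s3.png

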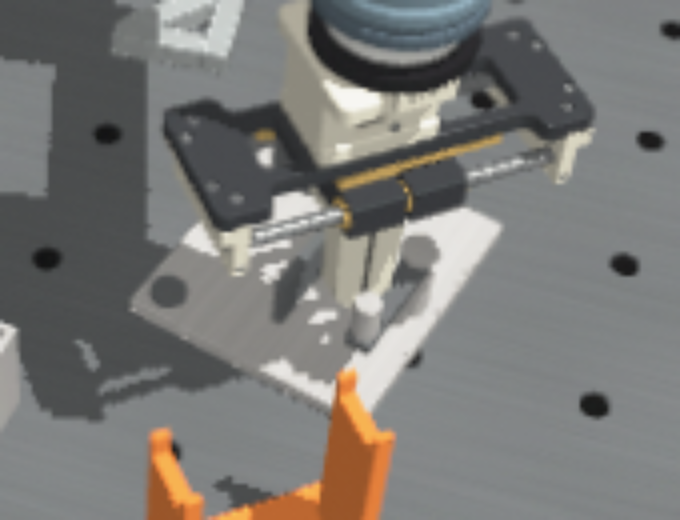

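```bash

python3 -m handwheel '[{"rotation":[0,0,0],"delta_pos":[0.8,0,0],"fingers":1},{"rotation":[0,0,0],"delta_pos":[0.5,0,-2],"fingers":1},{"rotation":[0,0,0],"delta_pos":[0,0,-4],"fingers":1},{"rotation":[0,0,0],"delta_pos":[0,0,-4],"fingers":1},{"rotation":[0,0,0],"delta_pos":[0,0,-4],"fingers":1}]' >/dev/null
python3 -m handwheel '[{"rotation":[0,0,0.1156],"delta_pos":[0,0,-2],"fingers":0.4},{"rotation":[0,0,0.1156],"delta_pos":[0,0,-2],"fingers":0.4},{"rotation":[0,0,0.1156],"delta_pos":[0,0,0],"fingers":0.4},{"rotation":[0,0,0.1156],"delta_pos":[0,0,0],"fingers":0.4},{"rotation":[0,0,0.1156],"delta_pos":[0,0,0],"fingers":0.4}]' >/dev/null
python3 -m handwheel '[{"rotation":[0,0,0.1156],"delta_pos":[0,0,0],"fingers":0.4},{"rotation":[0,0,0.1156],"delta_pos":[0,0,0],"fingers":0.4},{"rotation":[0,0,0.1156],"delta_pos":[0,0,0],"fingers":0.4},{"rotation":[0,0,0.1156],"delta_pos":[0,0,0],"fingers":0.4},{"rotation":[0,0,0.1156],"delta_pos":[0,0,0],"fingers":0.4}]'>/dev/null
python3 -m handwheel '[{"rotation":[0,0,0.1156],"delta_pos":[0,0,0],"fingers":0.4},{"rotation":[0,0,0],"delta_pos":[0,0,0],"fingers":0.4}]'
python3 - <<'E'
from h import *
pin=plane('scene',[[362,275]],.074)[0][:2]
for b in(0,.003):
  w=WR.T@(pin-[b,0]-W0); print(pin,w,np.arctan2(-w[0],w[1]+.055))
go([.5325,-.1535,.20])
E
```

```text
clock: 7.0
ee_pos: [0.6091, 0.1617, 0.2426]
tcp_rot: [0.29, 0.957, 0.0, -0.0]
wrist_force: [0.3, -0.2, 0.7]
finger_gap: 0.0561
finger_force: 0.0
[0.63215338 0.18021522] [-0.06095802 -0.05475816] 1.5668290364766098
[0.63215338 0.18021522] [-0.05806024 -0.0539817 ] 1.5532595043914634
t 7.0 pos [0.6091 0.1617 0.2426] F [ 0.3 -0.2  0.7] gap 0.0561 tool x deg 146.3 z [-3.e-04  2.e-04 -1.e+00]
delta cm [-11.12 -30.47   4.25]
```

```bash

python3 -m handwheel '[{"rotation":[0,0,0],"delta_pos":[-1.1,-3,0],"fingers":0.4},{"rotation":[0,0,0],"delta_pos":[-1.1,-3,0],"fingers":0.4},{"rotation":[0,0,0],"delta_pos":[-1.1,-3,0],"fingers":0.4},{"rotation":[0,0,0],"delta_pos":[-1.1,-3,0],"fingers":0.4},{"rotation":[0,0,0],"delta_pos":[-1.1,-3,0],"fingers":0.4}]' >/dev/null
python3 -m handwheel '[{"rotation":[0,0,0],"delta_pos":[-1.1,-3,0],"fingers":0.4},{"rotation":[0,0,0],"delta_pos":[-1.1,-3,0],"fingers":0.4},{"rotation":[0,0,0],"delta_pos":[-1.1,-3,1],"fingers":0.4},{"rotation":[0,0,0],"delta_pos":[-1.1,-3,1],"fingers":0.4},{"rotation":[0,0,0],"delta_pos":[-1.1,-3,1],"fingers":0.4}]' >/dev/null
python3 -m handwheel '[{"rotation":[0,0,0],"delta_pos":[0,0,0],"fingers":0.4},{"rotation":[0,0,0],"delta_pos":[0,0,0],"fingers":0.4},{"rotation":[0,0,0],"delta_pos":[0,0,0],"fingers":0.4}]' 
python3 -c "
from h import *
go([.5325,-.1545,.099])"
```

```text
clock: 8.08
ee_pos: [0.5359, -0.1487, 0.2128]
tcp_rot: [0.287, 0.958, 0.0, 0.0]
wrist_force: [0.1, 0.5, -0.4]
finger_gap: 0.0556
finger_force: 0.0
t 8.08 pos [ 0.5359 -0.1487  0.2128] F [ 0.1  0.5 -0.4] gap 0.0556 tool x deg 146.6 z [ 2.e-04  6.e-04 -1.e+00]
delta cm [-0.04 -0.68 11.38]
```

```bash

python3 -m handwheel '[{"rotation":[0,0,0],"delta_pos":[0,-0.68,2.5],"fingers":0.4},{"rotation":[0,0,0],"delta_pos":[0,0,2.5],"fingers":0.4},{"rotation":[0,0,0],"delta_pos":[0,0,2.5],"fingers":0.4},{"rotation":[0,0,0],"delta_pos":[0,0,2],"fingers":0.4},{"rotation":[0,0,0],"delta_pos":[0,0,1.6],"fingers":0.4}]' >/dev/null
python3 -m handwheel '[{"rotation":[0,0,0],"delta_pos":[0,0,0.28],"fingers":0.4},{"rotation":[0,0,0],"delta_pos":[0,0,0],"fingers":0.4},{"rotation":[0,0,0],"delta_pos":[0,0,0],"fingers":0.6},{"rotation":[0,0,0],"delta_pos":[0,0,0],"fingers":0.8},{"rotation":[0,0,0],"delta_pos":[0,0,0],"fingers":1}]' 10
python3 -m handwheel '[{"rotation":[0,0,0],"delta_pos":[0,0,0],"fingers":1},{"rotation":[0,0,0],"delta_pos":[0,0,0],"fingers":1},{"rotation":[0,0,0],"delta_pos":[0,0,0],"fingers":1}]' 10
python3 -m handwheel '[{"rotation":[0,0,0],"delta_pos":[0,0,0],"fingers":1},{"rotation":[0,0,0],"delta_pos":[0,0,0],"fingers":1}]' 50
python3 -c "
from h import *
go([.5325,-.1545,.099])"
```

```text
clock: 8.92
ee_pos: [0.5333, -0.1548, 0.1003]
tcp_rot: [0.288, 0.958, -0.0, 0.001]
wrist_force: [-0.1, -0.1, 0.6]
finger_gap: 0.0404
finger_force: 0.0
clock: 9.17
ee_pos: [0.5325, -0.1548, 0.0993]
tcp_rot: [0.288, 0.958, -0.0, 0.0]
wrist_force: [-1.2, -0.1, 2.1]
finger_gap: 0.0222
finger_force: 10.0
clock: 9.33
ee_pos: [0.5325, -0.1548, 0.0994]
tcp_rot: [0.288, 0.958, -0.0, 0.0]
wrist_force: [-0.8, 1.1, 4.2]
finger_gap: 0.0217
finger_force: 50.0
t 9.33 pos [ 0.5325 -0.1548  0.0994] F [-0.8  1.1  4.2] gap 0.0217 tool x deg 146.5 z [ 7.e-04 -3.e-04 -1.e+00]
delta cm [0.02 0.03 0.04]
```

```bash

cat >> h.py <<'E'
OFF=np.array([.085*np.cos(np.radians(-33.5)),.085*np.sin(np.radians(-33.5))])
def tipgo(x,y,tz):
    t=w2w([x,y])-OFF; go([*t,tz+.0764])
    s=observe(); print('tip work mm',(1e3*(WR.T@(s['ee_pos'][:2]+OFF-W0))).round(1),'z',round(1e3*(s['ee_pos'][2]-.0764),1))
E
python3 -m handwheel '[{"rotation":[0,0,0],"delta_pos":[0,0,-1],"fingers":1},{"rotation":[0,0,0],"delta_pos":[0,0,-2],"fingers":1},{"rotation":[0,0,0],"delta_pos":[0,0,-2],"fingers":1},{"rotation":[0,0,0],"delta_pos":[0,0,-2],"fingers":1},{"rotation":[0,0,0],"delta_pos":[0,0,-1],"fingers":1}]' 50
python3 -c "
from h import *
tipgo(-.054,-.018,.10)"
```

```text
clock: 9.75
ee_pos: [0.5331, -0.1551, 0.1815]
tcp_rot: [0.288, 0.958, -0.0, 0.001]
wrist_force: [0.7, -0.4, -1.2]
finger_gap: 0.0217
finger_force: 50.0
t 9.75 pos [ 0.5331 -0.1551  0.1815] F [ 0.7 -0.4 -1.2] gap 0.0217 tool x deg 146.5 z [ 0.0026 -0.0014 -1.    ]
delta cm [18.22 29.74  0.47]
tip work mm [-132.6  321.7] z 105.1
```

```bash

python3 -m handwheel '[{"rotation":[0,0,0],"delta_pos":[0.8,1.2,0],"fingers":1},{"rotation":[0,0,0],"delta_pos":[1.5,2.45,0],"fingers":1},{"rotation":[0,0,0],"delta_pos":[1.5,2.45,0],"fingers":1},{"rotation":[0,0,0],"delta_pos":[1.5,2.45,0],"fingers":1},{"rotation":[0,0,0],"delta_pos":[1.5,2.45,0],"fingers":1}]' >/dev/null
python3 -m handwheel '[{"rotation":[0,0,0],"delta_pos":[1.5,2.45,0],"fingers":1},{"rotation":[0,0,0],"delta_pos":[1.5,2.45,0],"fingers":1},{"rotation":[0,0,0],"delta_pos":[1.5,2.45,0],"fingers":1},{"rotation":[0,0,0],"delta_pos":[1.5,2.45,0],"fingers":1},{"rotation":[0,0,0],"delta_pos":[1.5,2.45,0],"fingers":1}]' >/dev/null
python3 -m handwheel '[{"rotation":[0,0,0],"delta_pos":[1.5,2.45,0],"fingers":1},{"rotation":[0,0,0],"delta_pos":[1.5,2.45,0],"fingers":1},{"rotation":[0,0,0],"delta_pos":[0.8,1.5,0],"fingers":1},{"rotation":[0,0,0],"delta_pos":[0,0,0],"fingers":1},{"rotation":[0,0,0],"delta_pos":[0,0,0],"fingers":1}]'
python3 - <<'E'
from h import *
tipgo(-.054,-.018,.04)
p,d=snap('scene');a=cv2.resize(p[200:310,290:400,::-1],(400,400),interpolation=2); p,d=snap('top');b=cv2.resize(p[160:240,185:265,::-1],(400,400),interpolation=2)
cv2.imwrite('pics/s4.png',np.hstack([a,b]))
E
```

```text
clock: 11.0
ee_pos: [0.5433, 0.1938, 0.1775]
tcp_rot: [0.287, 0.958, -0.001, -0.001]
wrist_force: [-0.5, 0.0, -0.8]
finger_gap: 0.0217
finger_force: 50.0
t 11.0 pos [0.5433 0.1938 0.1775] F [-0.5  0.  -0.8] gap 0.0217 tool x deg 146.7 z [-2.5e-03 -5.0e-04 -1.0e+00]
delta cm [-0.17  0.08  6.11]
tip work mm [-52.3 -17.9] z 101.1
```

View pics/s4.png

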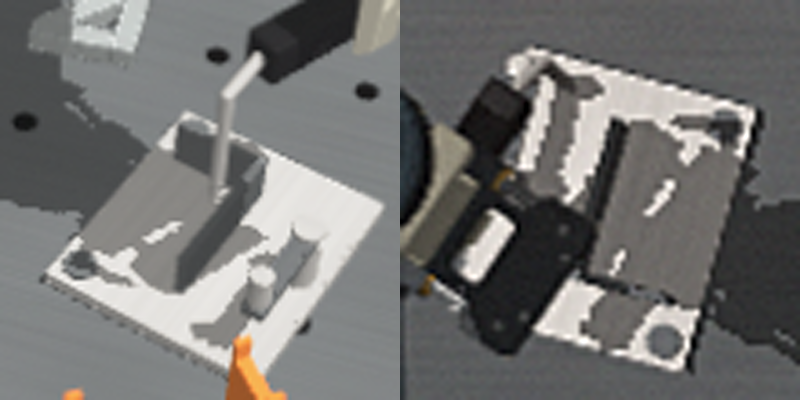

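The left crop shows the tip hanging at (218,195), and the long wall's free end with its top near (178,245) and foot near (180,290). I'll compare these within the same camera.

```bash
python3 - <<'E'
from h import *
f=lambda x,y,z:(1e3*(WR.T@(plane('scene',[[290+x*.275,200+y*.275]],z)[0][:2]-W0))).round(1)
print('tip',f(218,199,.101),'wall end foot',f(181,290,.01),'wall end top outer',f(190,250,.04),f(178,245,.04),'corner top',f(267,155,.04))
E
```

```text
tip [-50.5 -19. ] wall end foot [-48.5  -2.3] wall end top outer [-42.8  -2.3] [-43.4   5.2] corner top [46.7 -2.9]
```

```bash

python3 -m handwheel '[{"rotation":[0,0,0],"delta_pos":[0,0.2,1.5],"fingers":1},{"rotation":[0,0,0],"delta_pos":[0,0,2],"fingers":1},{"rotation":[0,0,0],"delta_pos":[0,0,2],"fingers":1},{"rotation":[0,0,0],"delta_pos":[0,0,1.5],"fingers":1},{"rotation":[0,0,0],"delta_pos":[0,0,0.6],"fingers":1}]' >/dev/null
python3 -m handwheel '[{"rotation":[0,0,0],"delta_pos":[0,0,0.4],"fingers":1},{"rotation":[0,0,0],"delta_pos":[0,0,0],"fingers":1},{"rotation":[0,0,0],"delta_pos":[0,0,0],"fingers":1}]'
python3 -c "
from h import *
tipgo(-.052,-.016,.012)"
```

```text
clock: 11.77
ee_pos: [0.5464, 0.1938, 0.0996]
tcp_rot: [0.288, 0.958, 0.0, 0.0]
wrist_force: [0.5, 0.2, -1.5]
finger_gap: 0.0219
finger_force: 50.0
t 11.77 pos [0.5464 0.1938 0.0996] F [ 0.5  0.2 -1.5] gap 0.0219 tool x deg 146.5 z [ 1.e-03  1.e-04 -1.e+00]
delta cm [ 0.22 -0.36  1.12]
tip work mm [-55.2 -18.7] z 23.2
```

```bash

python3 -m handwheel '[{"rotation":[0,0,0],"delta_pos":[0,0,0.3],"fingers":1},{"rotation":[0,0,0],"delta_pos":[0,0,0.3],"fingers":1},{"rotation":[0,0,0],"delta_pos":[0,0,0.2],"fingers":1},{"rotation":[0,0,0],"delta_pos":[0,0,0.15],"fingers":1},{"rotation":[0,0,0],"delta_pos":[0,0,0],"fingers":1}]'
python3 -m handwheel '[{"rotation":[0,0,0],"delta_pos":[0,0,0.1],"fingers":1},{"rotation":[0,0,0],"delta_pos":[0,0,0.05],"fingers":1},{"rotation":[0,0,0],"delta_pos":[0,0,0],"fingers":1}]'
python3 -m handwheel '[{"rotation":[0,0,0],"delta_pos":[0,0,0.07],"fingers":1},{"rotation":[0,0,0],"delta_pos":[0,0,0],"fingers":1}]'
python3 -c "
from h import *
tipgo(-.052,-.016,.012)"
```

```text
clock: 12.18
ee_pos: [0.5456, 0.1942, 0.0891]
tcp_rot: [0.288, 0.958, -0.0, -0.0]
wrist_force: [-0.5, -0.3, -2.0]
finger_gap: 0.0215
finger_force: 50.0
clock: 12.43
ee_pos: [0.5458, 0.1942, 0.0878]
tcp_rot: [0.288, 0.958, -0.0, -0.0]
wrist_force: [0.4, 0.4, -2.5]
finger_gap: 0.0218
finger_force: 50.0
clock: 12.6
ee_pos: [0.5458, 0.1942, 0.0871]
tcp_rot: [0.288, 0.958, -0.0, -0.0]
wrist_force: [-0.3, -0.5, -2.0]
finger_gap: 0.0216
finger_force: 50.0
t 12.6 pos [0.5458 0.1942 0.0871] F [-0.3 -0.5 -2. ] gap 0.0216 tool x deg 146.5 z [-1.e-04 -0.e+00 -1.e+00]
delta cm [ 0.15 -0.36 -0.13]
tip work mm [-54.5 -18.9] z 10.7
```

```bash

python3 -m handwheel '[{"rotation":[0,0,0],"delta_pos":[0.38,-0.13,0],"fingers":1},{"rotation":[0,0,0],"delta_pos":[0.38,-0.13,0],"fingers":1},{"rotation":[0,0,0],"delta_pos":[-0.1,-0.28,0],"fingers":1},{"rotation":[0,0,0],"delta_pos":[-0.1,-0.28,0],"fingers":1},{"rotation":[0,0,0],"delta_pos":[0,0,0],"fingers":1}]'
python3 -m handwheel '[{"rotation":[0,0,0],"delta_pos":[-0.05,-0.14,0],"fingers":1},{"rotation":[0,0,0],"delta_pos":[-0.05,-0.14,0],"fingers":1},{"rotation":[0,0,0],"delta_pos":[0,0,0],"fingers":1}]'
python3 -c "
from h import *
tipgo(-.045,-.009,.011)"
```

```text
clock: 13.02
ee_pos: [0.5364, 0.1899, 0.0872]
tcp_rot: [0.288, 0.958, -0.0, 0.0]
wrist_force: [0.3, 0.0, -0.9]
finger_gap: 0.022
finger_force: 50.0
clock: 13.27
ee_pos: [0.536, 0.1872, 0.0872]
tcp_rot: [0.288, 0.958, -0.0, 0.0]
wrist_force: [-0.1, 0.5, -1.2]
finger_gap: 0.0216
finger_force: 50.0
t 13.27 pos [0.536  0.1872 0.0872] F [-0.1  0.5 -1.2] gap 0.0216 tool x deg 146.5 z [ 1.e-04 -1.e-04 -1.e+00]
delta cm [ 0.16 -0.12 -0.02]
tip work mm [-46.9  -9.7] z 10.8
```

```bash

for i in 1; do python3 -m handwheel '[{"rotation":[0,0,0],"delta_pos":[-0.03,-0.09,0],"fingers":1},{"rotation":[0,0,0],"delta_pos":[0,0,0],"fingers":1}]'; python3 -c "
from h import *
tipgo(-.045,-.009,.011)"; done
python3 -m handwheel '[{"rotation":[0,0,0],"delta_pos":[-0.03,-0.09,0],"fingers":1},{"rotation":[0,0,0],"delta_pos":[0,0,0],"fingers":1}]'; python3 -c "
from h import *
tipgo(-.045,-.009,.011)"
```

```text
clock: 13.43
ee_pos: [0.5357, 0.1865, 0.0871]
tcp_rot: [0.288, 0.958, -0.0, 0.0]
wrist_force: [0.5, -1.4, -1.3]
finger_gap: 0.0219
finger_force: 50.0
t 13.43 pos [0.5357 0.1865 0.0871] F [ 0.5 -1.4 -1.3] gap 0.0219 tool x deg 146.5 z [ 0. -0. -1.]
delta cm [ 0.17 -0.05 -0.03]
tip work mm [-46.8  -8.9] z 10.7
clock: 13.6
ee_pos: [0.5356, 0.1861, 0.0873]
tcp_rot: [0.288, 0.958, 0.0, 0.0]
wrist_force: [-0.1, 2.4, -1.5]
finger_gap: 0.0218
finger_force: 50.0
t 13.6 pos [0.5356 0.1861 0.0873] F [-0.1  2.4 -1.5] gap 0.0218 tool x deg 146.5 z [ 4.e-04  7.e-04 -1.e+00]
delta cm [ 0.19 -0.   -0.01]
tip work mm [-46.8  -8.4] z 10.9
```

```bash

python3 -m handwheel '[{"rotation":[0,0,0],"delta_pos":[-0.14,0.11,0],"fingers":1},{"rotation":[0,0,0],"delta_pos":[-0.16,0.05,0],"fingers":1},{"rotation":[0,0,0],"delta_pos":[0,0,0],"fingers":1},{"rotation":[0,0,0],"delta_pos":[0.161,-0.054,0],"fingers":1},{"rotation":[0,0,0],"delta_pos":[0.161,-0.054,0],"fingers":1}]'
python3 -m handwheel '[{"rotation":[0,0,0],"delta_pos":[0.161,-0.054,0],"fingers":1},{"rotation":[0,0,0],"delta_pos":[0.161,-0.054,0],"fingers":1},{"rotation":[0,0,0],"delta_pos":[0.161,-0.054,0],"fingers":1},{"rotation":[0,0,0],"delta_pos":[0.161,-0.054,0],"fingers":1},{"rotation":[0,0,0],"delta_pos":[0.161,-0.054,0],"fingers":1}]'
python3 -c "
from h import *
tipgo(-.035,-.0085,.011)"
```

```text
clock: 14.02
ee_pos: [0.5357, 0.1862, 0.0872]
tcp_rot: [0.288, 0.958, 0.0, 0.0]
wrist_force: [0.8, 0.5, -1.2]
finger_gap: 0.0218
finger_force: 50.0
clock: 14.43
ee_pos: [0.5272, 0.1885, 0.0872]
tcp_rot: [0.288, 0.958, 0.0, 0.0]
wrist_force: [0.3, -0.3, -1.8]
finger_gap: 0.0218
finger_force: 50.0
t 14.43 pos [0.5272 0.1885 0.0872] F [ 0.3 -0.3 -1.8] gap 0.0218 tool x deg 146.5 z [ 1.e-04  1.e-04 -1.e+00]
delta cm [ 0.28 -0.11 -0.02]
tip work mm [-38.   -8.6] z 10.8
```

```bash

python3 -m handwheel '[{"rotation":[0,0,0],"delta_pos":[0.161,-0.054,0],"fingers":1},{"rotation":[0,0,0],"delta_pos":[0.161,-0.054,0],"fingers":1},{"rotation":[0,0,0],"delta_pos":[0.161,-0.054,0],"fingers":1},{"rotation":[0,0,0],"delta_pos":[0.161,-0.054,0],"fingers":1},{"rotation":[0,0,0],"delta_pos":[0.161,-0.054,0],"fingers":1}]'
python3 -m handwheel '[{"rotation":[0,0,0],"delta_pos":[0.161,-0.054,0],"fingers":1},{"rotation":[0,0,0],"delta_pos":[0.161,-0.054,0],"fingers":1},{"rotation":[0,0,0],"delta_pos":[0.161,-0.054,0],"fingers":1},{"rotation":[0,0,0],"delta_pos":[0.161,-0.054,0],"fingers":1},{"rotation":[0,0,0],"delta_pos":[0.161,-0.054,0],"fingers":1}]'
python3 -c "
from h import *
tipgo(-.010,-.0085,.011)"
```

```text
clock: 14.85
ee_pos: [0.519, 0.1907, 0.0872]
tcp_rot: [0.288, 0.958, 0.0, 0.0]
wrist_force: [0.2, 1.4, -0.2]
finger_gap: 0.0217
finger_force: 50.0
clock: 15.27
ee_pos: [0.5108, 0.1929, 0.0872]
tcp_rot: [0.288, 0.958, 0.0, 0.0]
wrist_force: [1.0, 0.2, -1.7]
finger_gap: 0.0218
finger_force: 50.0
t 15.27 pos [0.5108 0.1929 0.0872] F [ 1.   0.2 -1.7] gap 0.0218 tool x deg 146.5 z [ 1.e-04  0.e+00 -1.e+00]
delta cm [ 1.05 -0.36 -0.02]
tip work mm [-21.1  -8.6] z 10.8
```

```bash

python3 -m handwheel '[{"rotation":[0,0,0],"delta_pos":[0.161,-0.054,0],"fingers":1},{"rotation":[0,0,0],"delta_pos":[0.161,-0.054,0],"fingers":1},{"rotation":[0,0,0],"delta_pos":[0.161,-0.054,0],"fingers":1},{"rotation":[0,0,0],"delta_pos":[0.161,-0.054,0],"fingers":1},{"rotation":[0,0,0],"delta_pos":[0.161,-0.054,0],"fingers":1}]'
python3 -m handwheel '[{"rotation":[0,0,0],"delta_pos":[0.161,-0.054,0],"fingers":1},{"rotation":[0,0,0],"delta_pos":[0.161,-0.054,0],"fingers":1},{"rotation":[0,0,0],"delta_pos":[0.161,-0.054,0],"fingers":1},{"rotation":[0,0,0],"delta_pos":[0.161,-0.054,0],"fingers":1},{"rotation":[0,0,0],"delta_pos":[0.161,-0.054,0],"fingers":1}]'
python3 -m handwheel '[{"rotation":[0,0,0],"delta_pos":[0.161,-0.054,0],"fingers":1},{"rotation":[0,0,0],"delta_pos":[0.161,-0.054,0],"fingers":1},{"rotation":[0,0,0],"delta_pos":[0.161,-0.054,0],"fingers":1},{"rotation":[0,0,0],"delta_pos":[0.161,-0.054,0],"fingers":1},{"rotation":[0,0,0],"delta_pos":[0.161,-0.054,0],"fingers":1}]'
python3 -c "
from h import *
tipgo(.01,-.0085,.011)"
```

```text
clock: 15.68
ee_pos: [0.5026, 0.1951, 0.0872]
tcp_rot: [0.288, 0.958, 0.0, 0.0]
wrist_force: [0.4, -0.1, -1.5]
finger_gap: 0.0217
finger_force: 50.0
clock: 16.1
ee_pos: [0.4944, 0.1972, 0.0872]
tcp_rot: [0.288, 0.958, 0.0, 0.0]
wrist_force: [1.0, 1.2, -1.3]
finger_gap: 0.0214
finger_force: 50.0
clock: 16.52
ee_pos: [0.4862, 0.1994, 0.0872]
tcp_rot: [0.288, 0.958, 0.0, 0.0]
wrist_force: [1.3, 1.2, -1.7]
finger_gap: 0.0218
finger_force: 50.0
t 16.52 pos [0.4862 0.1994 0.0872] F [ 1.3  1.2 -1.7] gap 0.0218 tool x deg 146.5 z [ 1.e-04  0.e+00 -1.e+00]
delta cm [ 0.53 -0.18 -0.02]
tip work mm [ 4.4 -8.6] z 10.8
```

```bash

python3 -m handwheel '[{"rotation":[0,0,0],"delta_pos":[0.161,-0.054,0],"fingers":1},{"rotation":[0,0,0],"delta_pos":[0.161,-0.054,0],"fingers":1},{"rotation":[0,0,0],"delta_pos":[0.161,-0.054,0],"fingers":1},{"rotation":[0,0,0],"delta_pos":[0.161,-0.054,0],"fingers":1},{"rotation":[0,0,0],"delta_pos":[0.161,-0.054,0],"fingers":1}]'
python3 -m handwheel '[{"rotation":[0,0,0],"delta_pos":[0.161,-0.054,0],"fingers":1},{"rotation":[0,0,0],"delta_pos":[0.161,-0.054,0],"fingers":1},{"rotation":[0,0,0],"delta_pos":[0.161,-0.054,0],"fingers":1},{"rotation":[0,0,0],"delta_pos":[0.161,-0.054,0],"fingers":1},{"rotation":[0,0,0],"delta_pos":[0.161,-0.054,0],"fingers":1}]'
python3 -m handwheel '[{"rotation":[0,0,0],"delta_pos":[0.161,-0.054,0],"fingers":1},{"rotation":[0,0,0],"delta_pos":[0.161,-0.054,0],"fingers":1},{"rotation":[0,0,0],"delta_pos":[0.161,-0.054,0],"fingers":1},{"rotation":[0,0,0],"delta_pos":[0.161,-0.054,0],"fingers":1},{"rotation":[0,0,0],"delta_pos":[0.161,-0.054,0],"fingers":1}]'
python3 -m handwheel '[{"rotation":[0,0,0],"delta_pos":[0.161,-0.054,0],"fingers":1},{"rotation":[0,0,0],"delta_pos":[0.161,-0.054,0],"fingers":1},{"rotation":[0,0,0],"delta_pos":[0.161,-0.054,0],"fingers":1},{"rotation":[0,0,0],"delta_pos":[0.161,-0.054,0],"fingers":1},{"rotation":[0,0,0],"delta_pos":[0.161,-0.054,0],"fingers":1}]'
python3 -c "
from h import *
tipgo(.05,-.0095,.011)"
```

```text
clock: 16.93
ee_pos: [0.478, 0.2016, 0.0872]
tcp_rot: [0.288, 0.958, 0.0, 0.0]
wrist_force: [1.2, 1.2, -1.7]
finger_gap: 0.0217
finger_force: 50.0
clock: 17.35
ee_pos: [0.4698, 0.2038, 0.0872]
tcp_rot: [0.288, 0.958, 0.0, 0.0]
wrist_force: [1.2, 2.3, -1.9]
finger_gap: 0.0214
finger_force: 50.0
clock: 17.77
ee_pos: [0.4616, 0.206, 0.0872]
tcp_rot: [0.288, 0.958, 0.0, 0.0]
wrist_force: [1.5, 0.7, -1.8]
finger_gap: 0.0222
finger_force: 50.0
clock: 18.18
ee_pos: [0.4534, 0.2082, 0.0872]
tcp_rot: [0.288, 0.958, 0.0, 0.0]
wrist_force: [2.2, 2.4, -1.7]
finger_gap: 0.0217
finger_force: 50.0
t 18.18 pos [0.4534 0.2082 0.0872] F [ 2.2  2.4 -1.7] gap 0.0217 tool x deg 146.5 z [ 1.e-04 -0.e+00 -1.e+00]
delta cm [ 1.14 -0.27 -0.02]
tip work mm [38.3 -8.5] z 10.8
```

```bash

python3 -m handwheel '[{"rotation":[0,0,0],"delta_pos":[0.165,-0.04,0],"fingers":1},{"rotation":[0,0,0],"delta_pos":[0.165,-0.04,0],"fingers":1},{"rotation":[0,0,0],"delta_pos":[0.165,-0.04,0],"fingers":1},{"rotation":[0,0,0],"delta_pos":[0.161,-0.054,0],"fingers":1},{"rotation":[0,0,0],"delta_pos":[0.161,-0.054,0],"fingers":1}]'
python3 -m handwheel '[{"rotation":[0,0,0],"delta_pos":[0.161,-0.054,0],"fingers":1},{"rotation":[0,0,0],"delta_pos":[0.161,-0.054,0],"fingers":1},{"rotation":[0,0,0],"delta_pos":[0,-0.16,0],"fingers":1},{"rotation":[0,0,0],"delta_pos":[-0.054,-0.161,0],"fingers":1},{"rotation":[0,0,0],"delta_pos":[-0.054,-0.161,0],"fingers":1}]'
python3 -c "
from h import *
tipgo(.049,.002,.011)"
```

```text
clock: 18.6
ee_pos: [0.4446, 0.2105, 0.087]
tcp_rot: [0.288, 0.958, -0.0, -0.001]
wrist_force: [-0.4, 0.6, -2.1]
finger_gap: 0.0218
finger_force: 50.0
clock: 19.02
ee_pos: [0.4402, 0.2068, 0.0871]
tcp_rot: [0.288, 0.958, -0.0, -0.0]
wrist_force: [1.1, -0.0, -1.2]
finger_gap: 0.0219
finger_force: 50.0
t 19.02 pos [0.4402 0.2068 0.0871] F [ 1.1 -0.  -1.2] gap 0.0219 tool x deg 146.6 z [-2.e-04 -1.e-04 -1.e+00]
delta cm [-0.34 -0.49 -0.03]
tip work mm [50.7 -3.8] z 10.7
```

```bash

python3 -m handwheel '[{"rotation":[0,0,0],"delta_pos":[-0.1,-0.145,0],"fingers":1},{"rotation":[0,0,0],"delta_pos":[-0.1,-0.145,0],"fingers":1},{"rotation":[0,0,0],"delta_pos":[-0.1,-0.145,0],"fingers":1},{"rotation":[0,0,0],"delta_pos":[-0.1,-0.145,0],"fingers":1}]'
python3 -c "
from h import *
tipgo(.049,.002,.011)"
```

```text
clock: 19.35
ee_pos: [0.4405, 0.1997, 0.0871]
tcp_rot: [0.288, 0.958, 0.0, -0.0]
wrist_force: [-1.2, 1.4, -2.4]
finger_gap: 0.0221
finger_force: 50.0
t 19.35 pos [0.4405 0.1997 0.0871] F [-1.2  1.4 -2.4] gap 0.0221 tool x deg 146.5 z [-2.e-04  1.e-04 -1.e+00]
delta cm [ 0.07  0.08 -0.03]
tip work mm [48.6  3. ] z 10.7
```

```bash

python3 -m handwheel '[{"rotation":[0,0,0],"delta_pos":[-0.054,-0.161,0],"fingers":1},{"rotation":[0,0,0],"delta_pos":[-0.054,-0.161,0],"fingers":1},{"rotation":[0,0,0],"delta_pos":[-0.054,-0.161,0],"fingers":1},{"rotation":[0,0,0],"delta_pos":[-0.054,-0.161,0],"fingers":1},{"rotation":[0,0,0],"delta_pos":[-0.054,-0.161,0],"fingers":1}]'
python3 -m handwheel '[{"rotation":[0,0,0],"delta_pos":[-0.054,-0.161,0],"fingers":1},{"rotation":[0,0,0],"delta_pos":[-0.054,-0.161,0],"fingers":1},{"rotation":[0,0,0],"delta_pos":[-0.054,-0.161,0],"fingers":1},{"rotation":[0,0,0],"delta_pos":[-0.054,-0.161,0],"fingers":1},{"rotation":[0,0,0],"delta_pos":[-0.054,-0.161,0],"fingers":1}]'
python3 -c "
from h import *
tipgo(.049,.035,.011)"
```

```text
clock: 19.77
ee_pos: [0.4382, 0.1916, 0.0871]
tcp_rot: [0.288, 0.958, 0.0, -0.0]
wrist_force: [-0.4, 0.4, -1.9]
finger_gap: 0.0219
finger_force: 50.0
clock: 20.18
ee_pos: [0.436, 0.1834, 0.0871]
tcp_rot: [0.288, 0.958, -0.0, -0.0]
wrist_force: [-0.8, 0.5, -1.1]
finger_gap: 0.0219
finger_force: 50.0
t 20.18 pos [0.436  0.1834 0.0871] F [-0.8  0.5 -1.1] gap 0.0219 tool x deg 146.5 z [-2.e-04  0.e+00 -1.e+00]
delta cm [-0.45 -1.44 -0.03]
tip work mm [48.7 19.9] z 10.7
```

```bash

python3 -m handwheel '[{"rotation":[0,0,0],"delta_pos":[-0.054,-0.161,0],"fingers":1},{"rotation":[0,0,0],"delta_pos":[-0.054,-0.161,0],"fingers":1},{"rotation":[0,0,0],"delta_pos":[-0.054,-0.161,0],"fingers":1},{"rotation":[0,0,0],"delta_pos":[-0.054,-0.161,0],"fingers":1},{"rotation":[0,0,0],"delta_pos":[-0.054,-0.161,0],"fingers":1}]'
python3 -m handwheel '[{"rotation":[0,0,0],"delta_pos":[-0.054,-0.161,0],"fingers":1},{"rotation":[0,0,0],"delta_pos":[-0.054,-0.161,0],"fingers":1},{"rotation":[0,0,0],"delta_pos":[-0.054,-0.161,0],"fingers":1},{"rotation":[0,0,0],"delta_pos":[-0.054,-0.161,0],"fingers":1},{"rotation":[0,0,0],"delta_pos":[-0.054,-0.161,0],"fingers":1}]'
python3 -m handwheel '[{"rotation":[0,0,0],"delta_pos":[-0.054,-0.161,0],"fingers":1},{"rotation":[0,0,0],"delta_pos":[-0.054,-0.161,0],"fingers":1},{"rotation":[0,0,0],"delta_pos":[-0.054,-0.161,0],"fingers":1},{"rotation":[0,0,0],"delta_pos":[-0.054,-0.161,0],"fingers":1},{"rotation":[0,0,0],"delta_pos":[-0.054,-0.161,0],"fingers":1}]'
python3 -m handwheel '[{"rotation":[0,0,0],"delta_pos":[-0.054,-0.161,0],"fingers":1},{"rotation":[0,0,0],"delta_pos":[-0.054,-0.161,0],"fingers":1},{"rotation":[0,0,0],"delta_pos":[-0.054,-0.161,0],"fingers":1},{"rotation":[0,0,0],"delta_pos":[-0.054,-0.161,0],"fingers":1},{"rotation":[0,0,0],"delta_pos":[-0.054,-0.161,0],"fingers":1}]'
python3 -c "
from h import *
tipgo(.053,.054,.10)"
```

```text
clock: 20.6
ee_pos: [0.4338, 0.1752, 0.0871]
tcp_rot: [0.288, 0.958, -0.0, -0.0]
wrist_force: [-1.5, 1.1, -0.8]
finger_gap: 0.0215
finger_force: 50.0
clock: 21.02
ee_pos: [0.4316, 0.167, 0.0871]
tcp_rot: [0.288, 0.958, -0.0, -0.0]
wrist_force: [-1.0, 1.2, -2.0]
finger_gap: 0.0218
finger_force: 50.0
clock: 21.43
ee_pos: [0.4295, 0.1588, 0.0871]
tcp_rot: [0.288, 0.958, -0.0, -0.0]
wrist_force: [-0.7, 1.5, -0.9]
finger_gap: 0.0218
finger_force: 50.0
clock: 21.85
ee_pos: [0.4272, 0.1506, 0.0871]
tcp_rot: [0.288, 0.958, -0.0, -0.0]
wrist_force: [-1.3, 2.1, -1.6]
finger_gap: 0.0221
finger_force: 50.0
t 21.85 pos [0.4272 0.1506 0.0871] F [-1.3  2.1 -1.6] gap 0.0221 tool x deg 146.5 z [-2.e-04  1.e-04 -1.e+00]
delta cm [ 0.41 -0.15 -8.93]
tip work mm [48.7 53.9] z 10.7
```

```bash

python3 -m handwheel '[{"rotation":[0,0,0],"delta_pos":[0.3,-0.1,0],"fingers":1},{"rotation":[0,0,0],"delta_pos":[0.2,-0.06,-1],"fingers":1},{"rotation":[0,0,0],"delta_pos":[0,0,-3],"fingers":1},{"rotation":[0,0,0],"delta_pos":[0,0,-3],"fingers":1},{"rotation":[0,0,0],"delta_pos":[0,0,-3],"fingers":1}]' >/dev/null
python3 -m handwheel '[{"rotation":[0,0,0],"delta_pos":[0,0,0],"fingers":1},{"rotation":[0,0,0],"delta_pos":[0,0,0],"fingers":1}]'
python3 -c "
from h import *
go([.5325,-.1548,.180])"
```

```text
clock: 22.43
ee_pos: [0.4239, 0.152, 0.1888]
tcp_rot: [0.288, 0.958, 0.001, 0.003]
wrist_force: [-0.1, -0.1, -2.1]
finger_gap: 0.0215
finger_force: 50.0
t 22.43 pos [0.4239 0.152  0.1888] F [-0.1 -0.1 -2.1] gap 0.0215 tool x deg 146.5 z [ 5.3e-03 -1.0e-04 -1.0e+00]
delta cm [-25.97 -19.62   0.94]
```

```bash

python3 -m handwheel '[{"rotation":[0,0,0],"delta_pos":[-1,-0.7,-1],"fingers":1},{"rotation":[0,0,0],"delta_pos":[-2,-1.5,-1],"fingers":1},{"rotation":[0,0,0],"delta_pos":[-2,-1.5,-0.5],"fingers":1},{"rotation":[0,0,0],"delta_pos":[-2,-1.5,0],"fingers":1},{"rotation":[0,0,0],"delta_pos":[-2,-1.5,0],"fingers":1}]' >/dev/null
python3 -m handwheel '[{"rotation":[0,0,0],"delta_pos":[-2,-1.5,0],"fingers":1},{"rotation":[0,0,0],"delta_pos":[-2,-1.5,0],"fingers":1},{"rotation":[0,0,0],"delta_pos":[-2,-1.5,0],"fingers":1},{"rotation":[0,0,0],"delta_pos":[-2,-1.5,0],"fingers":1},{"rotation":[0,0,0],"delta_pos":[-2,-1.5,0],"fingers":1}]' >/dev/null
python3 -m handwheel '[{"rotation":[0,0,0],"delta_pos":[-2,-1.5,0],"fingers":1},{"rotation":[0,0,0],"delta_pos":[-2,-1.5,0],"fingers":1},{"rotation":[0,0,0],"delta_pos":[-2,-1.5,0],"fingers":1},{"rotation":[0,0,0],"delta_pos":[0,0,0],"fingers":1},{"rotation":[0,0,0],"delta_pos":[0,0,0],"fingers":1}]'
python3 -c "
from h import *
go([.5325,-.1548,.130])"
```

```text
clock: 23.68
ee_pos: [0.5271, -0.1426, 0.2098]
tcp_rot: [0.289, 0.957, 0.0, -0.002]
wrist_force: [0.5, 0.9, -1.3]
finger_gap: 0.0217
finger_force: 50.0
t 23.68 pos [ 0.5271 -0.1426  0.2098] F [ 0.5  0.9 -1.3] gap 0.0217 tool x deg 146.4 z [-0.0033  0.0014 -1.    ]
delta cm [-1.15 -0.71  7.98]
```

```bash

python3 -m handwheel '[{"rotation":[0,0,0],"delta_pos":[-0.6,-0.35,0],"fingers":1},{"rotation":[0,0,0],"delta_pos":[-0.55,-0.36,1.5],"fingers":1},{"rotation":[0,0,0],"delta_pos":[0,0,2.5],"fingers":1},{"rotation":[0,0,0],"delta_pos":[0,0,2],"fingers":1},{"rotation":[0,0,0],"delta_pos":[0,0,1],"fingers":1}]' >/dev/null
python3 -m handwheel '[{"rotation":[0,0,0],"delta_pos":[0,0,0.5],"fingers":1},{"rotation":[0,0,0],"delta_pos":[0,0,0],"fingers":1},{"rotation":[0,0,0],"delta_pos":[0,0,0],"fingers":1}]'
python3 -c "
from h import *
go([.5325,-.1548,.0994])"
```

```text
clock: 24.35
ee_pos: [0.534, -0.1539, 0.1378]
tcp_rot: [0.288, 0.958, -0.0, 0.0]
wrist_force: [-0.1, 0.3, -1.8]
finger_gap: 0.0215
finger_force: 50.0
t 24.35 pos [ 0.534  -0.1539  0.1378] F [-0.1  0.3 -1.8] gap 0.0215 tool x deg 146.6 z [ 8.e-04 -4.e-04 -1.e+00]
delta cm [ 0.07 -0.16  3.84]
```

```bash

python3 -m handwheel '[{"rotation":[0,0,0],"delta_pos":[0.07,-0.15,0.8],"fingers":1},{"rotation":[0,0,0],"delta_pos":[0,0,0.8],"fingers":1},{"rotation":[0,0,0],"delta_pos":[0,0,0.8],"fingers":1},{"rotation":[0,0,0],"delta_pos":[0,0,0.5],"fingers":1},{"rotation":[0,0,0],"delta_pos":[0,0,0.3],"fingers":1}]'
python3 -m handwheel '[{"rotation":[0,0,0],"delta_pos":[0,0,0.25],"fingers":1},{"rotation":[0,0,0],"delta_pos":[0,0,0.2],"fingers":1},{"rotation":[0,0,0],"delta_pos":[0,0,0.13],"fingers":1},{"rotation":[0,0,0],"delta_pos":[0,0,0],"fingers":1},{"rotation":[0,0,0],"delta_pos":[0,0,0],"fingers":1}]'
python3 -c "
from h import *
go([.5325,-.1548,.0994])"
```

```text
clock: 24.77
ee_pos: [0.5315, -0.1546, 0.104]
tcp_rot: [0.288, 0.958, 0.0, -0.001]
wrist_force: [0.5, 0.3, -1.5]
finger_gap: 0.022
finger_force: 50.0
clock: 25.18
ee_pos: [0.5323, -0.1549, 0.0995]
tcp_rot: [0.288, 0.958, -0.0, 0.0]
wrist_force: [0.0, 0.1, -2.4]
finger_gap: 0.0214
finger_force: 50.0
t 25.18 pos [ 0.5323 -0.1549  0.0995] F [ 0.   0.1 -2.4] gap 0.0214 tool x deg 146.5 z [ 5.e-04 -2.e-04 -1.e+00]
delta cm [-0.01  0.02  0.01]
```

Back at the grasp height, so I'll release by opening partway and then rise.

```bash

python3 -m handwheel '[{"rotation":[0,0,0],"delta_pos":[0,0,0.03],"fingers":1},{"rotation":[0,0,0],"delta_pos":[0,0,0],"fingers":0.7},{"rotation":[0,0,0],"delta_pos":[0,0,0],"fingers":0.6},{"rotation":[0,0,0],"delta_pos":[0,0,0],"fingers":0.45},{"rotation":[0,0,0],"delta_pos":[0,0,0],"fingers":0.45}]'
python3 -m handwheel '[{"rotation":[0,0,0],"delta_pos":[0,0,0],"fingers":0.45},{"rotation":[0,0,0],"delta_pos":[0,0,0],"fingers":0.45},{"rotation":[0,0,0],"delta_pos":[0,0,-1],"fingers":0.45},{"rotation":[0,0,0],"delta_pos":[0,0,-3],"fingers":0.45},{"rotation":[0,0,0],"delta_pos":[0,0,-4],"fingers":0.45}]'
python3 -m handwheel '[{"rotation":[0,0,0],"delta_pos":[0,0,-4],"fingers":0.45},{"rotation":[0,0,0],"delta_pos":[4,0,-2],"fingers":0.45},{"rotation":[0,0,0],"delta_pos":[4,0,0],"fingers":0.45},{"rotation":[0,0,0],"delta_pos":[4,0,0],"fingers":0.45},{"rotation":[0,0,0],"delta_pos":[4,0,0],"fingers":0.45}]' >/dev/null
python3 -m handwheel '[{"rotation":[0,0,0],"delta_pos":[3,0,0],"fingers":0.45},{"rotation":[0,0,0],"delta_pos":[0,0,0],"fingers":0.45},{"rotation":[0,0,0],"delta_pos":[0,0,0],"fingers":0.45},{"rotation":[0,0,0],"delta_pos":[0,0,0],"fingers":0.45}]'
python3 - <<'E'
from h import *
p,d=snap('scene');a=cv2.resize(p[120:320,160:420,::-1],None,fx=3,fy=2.9);cv2.imwrite('pics/s5.png',a)
p,d=snap('top');C=cloud('top',d);z=C[...,2];H,W=z.shape;v,u=np.mgrid[:H,:W]
m=(p.mean(2)<70)&(z>.124)&(z<.14)&(u>300)&(u<365)&(v>165)&(v<245)
r=cv2.minAreaRect((plane('top',np.c_[u[m],v[m]],.131)[:,:2]*1000).astype(np.float32));print(m.sum(),r)
E
```

```text
clock: 25.6
ee_pos: [0.5322, -0.1549, 0.0992]
tcp_rot: [0.288, 0.958, -0.0, 0.0]
wrist_force: [-0.2, 1.4, 0.9]
finger_gap: 0.0431
finger_force: 0.0
clock: 26.02
ee_pos: [0.53, -0.1538, 0.1775]
tcp_rot: [0.288, 0.958, 0.001, -0.004]
wrist_force: [0.9, -0.2, 0.8]
finger_gap: 0.0512
finger_force: 0.0
clock: 26.77
ee_pos: [0.3768, -0.0521, 0.2387]
tcp_rot: [0.288, 0.958, -0.0, 0.001]
wrist_force: [-0.4, -0.2, 0.3]
finger_gap: 0.0512
finger_force: 0.0
415 ((531.205810546875, -153.93698120117188), (21.4700984954834, 128.76268005371094), 56.57081604003906)
```

View pics/s5.png

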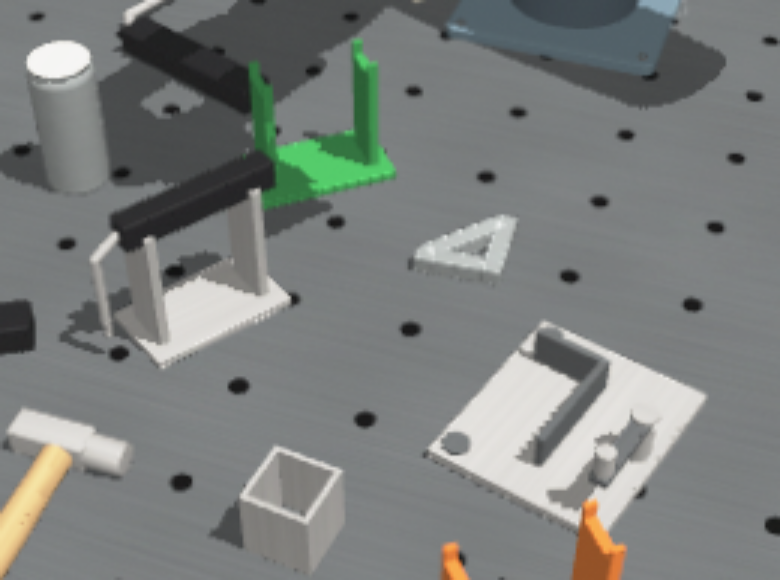

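The stylus is back in both forks at (195,200), the hold-down arm is clear with its pin at (604,462), and the bystanders haven't moved.

```bash
python3 -c "
from plant import job_done
print(job_done())"
```

```text
the job is handed in; nothing more can be done
None
```

I swung the hold-down arm clear (about 1.56 rad), ran the stylus tip along the whole outside foot at about 20 mm/s with light contact (readings of about 3 N or less), laid it back in its rest, and handed the job in at about 27 s; no verdict was returned.

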